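# Set up the still life for the painting class

## Robot

A 6-joint arm with a two-finger parallel gripper is mounted at the origin on the work surface. World frame = base frame: x ahead of the robot, y to its left, z up, the work surface at z = 0. Lengths are in m, angles in rad, forces in N, time in s.
With the tool pointing down it reaches from about 0.375 to 0.975 m from the base axis. Payload 3.8 kg.
Tool frame: the origin (TCP) lies midway between the tips of the shut fingers; the grasp point (between the pads) lies 19 mm behind it; x points along the fingers, y is the direction in which the jaws open and shut, and the axes are right-handed (so a half turn about x gives the same grasp; the last joint's range is limited). The gripper opens to 88 mm and grips with 3 to 60 N. Pads are 18 mm wide; open, the fingers measure 123 mm over their backs; the gripper's body (75 mm by 187 mm) begins 45 mm behind the grasp point.
Start: joints at [-1.226, 0.264, 1.604, -0, 1.274, -0.037], TCP at [0.251, -0.626, 0.239] pointing down, gripper open.
Joint ranges: [-2.63, 2.63], [-0.94, 2.18], [0.31, 2.57], [-1.31, 4.45], [0, 2.66], [-2.55, 2.55]. Speed limits (rad/s): [2.57, 2.57, 3.14, 3.14, 3.14, 3.14].

## Interface

Orientations are given as a rotation vector (axis times angle).
In Python, from cell import manip, inverse_kinematics, cams, order gives the robot as it stands. Calls block until the motion is done:
- manip.move_pose(position, orientation): joint-space move of the TCP to a pose.
- manip.move_linear(position, rate=0.15, rot=None): straight line of the TCP; rot=None keeps the orientation; rate is the mean speed in m/s.
- manip.set_joints(angles): joint-space move.
- manip.set_gripper(opening, force=None): finger opening in m; force is the grip in N (None keeps the last); returns when the fingers have stopped.
- manip.dwell(seconds).
- inverse_kinematics(position, orientation): joint angles nearest the present ones, or None.
- manip.state(): the state.
- cams.capture(name): name is "scene" or "top"; returns a dict with "image" (400x640x3 uint8, blue, green, red), "z_map" (400x640 float32, m along the optical axis (not along the pixel's ray), 0 where there is no reading), "intrinsics" (3x3 intrinsics, pixels), "k1" (the pictures are not rectified: a ray, as slopes to the right and down, at radius r is drawn at 1 + k1 r^2 times it, then the intrinsics apply), "position" and "orientation" of the camera in the world. Camera axes: x right, y down, z forward; pixel columns grow to the right and rows downward; lengths in m; the calibration is good to about 2 mm. A picture is of the moment at which its call begins.
A pose or a line that the arm cannot do raises manip.IKError and nothing moves.
- order.close_job(): hands the job in, once; it reports no verdict.
The state is a dict: "clock": time; "joint_pos": joint angles; "joint_velocities": joint speeds; "tau": joint torques, N m; "tool_pos": TCP position; "tcp_rot": TCP orientation; "contact_force": force on the tool from outside, world axes, zero at the start; "moment": the same for the moment, N m; "gripper_width": finger opening in m.
Only numpy, scipy, OpenCV 4.12 (cv2) and the standard library are available. Lean on these libraries where they do the work, as an engineer would, in place of code of your own. Each camera call takes 0.05 s, during which the arm holds its last target. There are 200 camera calls.

## Task

Set up the still life on the cardboard sheet: stand the short glass bottle on the middle of the tall square riser and the tall glass bottle on the middle of the low round riser, lay the book flat midway between the two risers and stand the pear on the middle of the book. Then stand the cup straight in front of the round riser, on the side of the sheet's front edge (the long edge nearest the robot), leaving a gap of about 3 cm between cup and riser; the book may point any way, and the steps may be done in any workable order. Everything is to be set down, not dropped, and to stand upright, and the paint bottle and the paper coffee cup stay where they are.

Things in the scene. Friction and masses are not known exactly. Their poses are not given: they have to be found in the camera images.
- tall_bottle_center (a point): The taller of two empty green glass bottles, standing upright: round, 145 mm tall, body 58 mm across up to 78 mm above its foot, then shoulders and, from 100 mm up to the top, a straight neck 27 to 28 mm across. Loose, about 0.26 kg. This point is on its axis, half-way up (72.5 mm above its foot); z is up.
- short_bottle_center (a point): The shorter, squat green glass bottle, standing upright: round, 85 mm tall, body 66 mm across up to 54 mm above its foot, then shoulders and a neck 31 to 33 mm across. Loose, about 0.20 kg. This point is on its axis, half-way up (42.5 mm above its foot); z is up.
- book_center (a point): A small pocket book with a dark brown-red cover, closed and lying flat: 105 mm long (its x axis), 62 mm wide (its y axis), 22 mm thick. Loose, about 0.14 kg, stiff. This point is its centre, 11 mm above its underside.
- pear_center (a point): A firm green-yellow pear (rigid artist's prop) standing upright on its flat base (26 mm across): 76 mm tall without its thin stem (15 mm more), 55 mm across at the belly, which lies 25 to 42 mm above its foot, narrowing above. Loose, about 0.15 kg. This point is on its axis, half-way up (38 mm above its foot); z is up.
- cup_center (a point): A plain white ceramic cup without a handle, standing upright, open at the top and empty: 70 mm tall, 66 mm across at the rim, 62 mm half-way up, 50 mm at the foot. Loose, about 0.2 kg. This point is on its axis, half-way up (35 mm above its foot); z is up.
- riser_square: The tall riser: a white-painted square box, 90 x 90 mm and 80 mm high, fixed, square with the cardboard sheet. Origin at the centre of its underside on the table, so its top is 80 mm above the origin.
- riser_round: The low riser: a plain wooden disc, 100 mm across and 40 mm high, fixed. Origin at the centre of its underside on the table, so its top is 40 mm above the origin. Its axes are those of the cardboard sheet: its -x side is its front, facing the sheet's front edge.
- sheet: A brown cardboard sheet taped flat to the table, 460 mm (its y) by 300 mm (its x), of no real thickness: things on it stand at table height. Its front edge is the long edge nearest the robot; x points from front to back. The risers are fixed on it 280 mm apart along y, either way round. Origin: the point midway between the risers, at table height, 190 mm behind the front edge.
- paint_bottle_center (a point): Bystander: a grey plastic paint bottle with a paper label and a white cap, 150 mm tall, 60 mm across, standing among the props. Not part of the still life. This point is on its axis, 75 mm above its foot.
- coffee_cup_center (a point): Bystander: a white paper take-away cup, 105 mm tall, 80 mm across at the rim, with a paint brush leaning in it, standing beyond the sheet. Not part of the still life. This point is on its axis, half-way up.
Things that resemble listed ones, but are neither listed nor needed, are in the scene too. What is shaped like the part that bears book_center but green or yellow is not meant.

How it is judged:
By the outcome, as a careful person would: the job done as asked, in the order asked, and still so for the second after the job is handed in, with the robot touching nothing.
It also fails if it takes over 122 s, if anything falls off the work surface, if the arm or the gripper's body presses on something with over 40 N, if the wrist force passes 120 N, or if a joint passes its speed limit or range.

## Working session

There is one attempt and no reset: what is moved stays moved. The work goes in short steps, each a Python script; the robot and the scene stay as the last script left them, time stands still between calls to the robot, and variables do not carry over. Pictures are saved under pics/ and viewed, about 12 in all and at most 16, crops included, and the job is handed in when it is done.

```bash
ls; mkdir -p pics
python3 - <<'E'
from cell import manip,cams
import cv2,numpy as np
for n in("scene","top"):
    c=cams.capture(n);cv2.imwrite(f"pics/{n}0.png",c["image"]);np.savez(f"{n}0.npz",**c)
    print(n,c["intrinsics"].tolist(),c["k1"],c["position"],c["orientation"])
print(manip.state())
E
```

```text
pics
scene [[506.3619178945698, 0.0, 312.3732577426574], [0.0, 506.3619178945698, 201.48282342613805], [0.0, 0.0, 1.0]] -0.02858582724663166 [1.35496234 0.85302949 0.93735175] [-0.90331846 -2.3623337   1.20337152]
top [[397.3482980872973, 0.0, 321.0587698417682], [0.0, 397.3482980872973, 201.87243613028883], [0.0, 0.0, 1.0]] -0.07403479326569334 [ 0.44429564 -0.03184237  1.33106936] [-2.16276187  2.1975971  -0.07595607]
{'clock': 0.1, 'joint_pos': array([-1.22588620e+00,  2.64691380e-01,  1.60523033e+00, -2.75288470e-06,
        1.27370584e+00, -3.69064716e-02]), 'joint_velocities': array([-0.00034631,  0.00022189, -0.00411466,  0.00088724, -0.00020086,
        0.00063746]), 'tau': array([ 3.13570572e-04, -5.03620863e+01, -3.58070040e+01,  7.31294858e-02,
        2.33060354e-02, -4.24206667e-05]), 'tool_pos': array([ 0.25128566, -0.62579039,  0.23750721]), 'tcp_rot': array([ 2.01289851,  0.39114094, -2.01354388]), 'contact_force': array([-0.43471801,  0.29181865, -0.33966331]), 'moment': array([-0.00264765,  0.00126431,  0.00229593]), 'gripper_width': 0.0881302699214886}
```

View pics/top0.png

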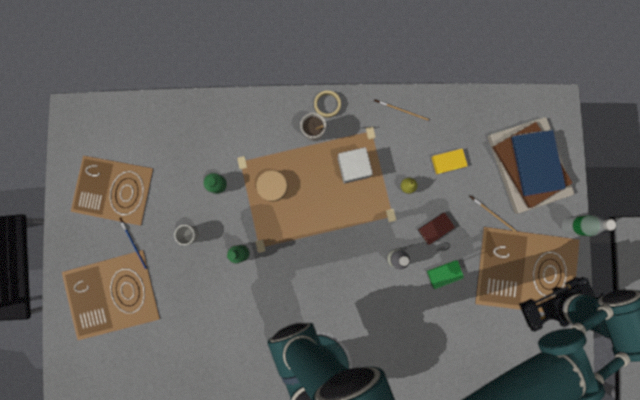

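View pics/scene0.png

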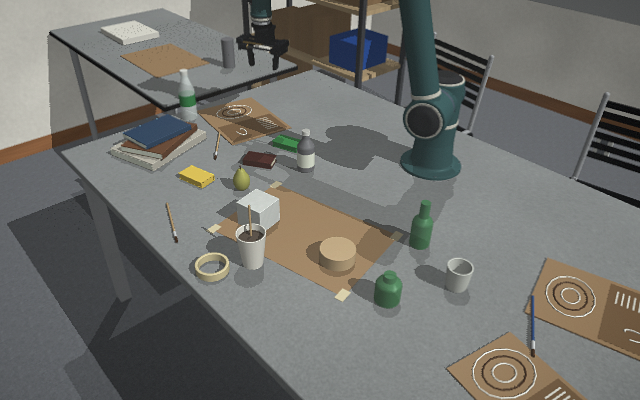

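The top view (up = +x, right = −y) shows the short bottle (214,183), tall bottle (237,253), cup (184,234), round riser (271,185), square riser (354,165), pear (408,185), book (437,228), paint bottle (399,258) and coffee cup (313,125). Next I turn these into positions.

```bash
cat > helper.py <<'E'
import numpy as np, cv2
from scipy.spatial.transform import Rotation as R
from scipy.optimize import least_squares
def cloud(c):
    K=np.array(c["intrinsics"]);k1=float(c["k1"]);D=np.array([k1,0,0,0,0.])
    h,w=c["z_map"].shape
    uv=np.stack(np.meshgrid(np.arange(w),np.arange(h)),-1).reshape(-1,1,2).astype(float)
    s=cv2.undistortPoints(uv,K,D).reshape(-1,2)
    z=c["z_map"].reshape(-1)
    p=np.c_[s*z[:,None],z]@R.from_rotvec(c["orientation"]).as_matrix().T+c["position"]
    p[z==0]=np.nan
    return p.reshape(h,w,3)
def near(P,xy,r,z0,z1):
    q=P.reshape(-1,3);q=q[~np.isnan(q[:,0])]
    return q[(np.hypot(*(q[:,:2]-xy).T)<r)&(q[:,2]>z0)&(q[:,2]<z1)]
def circ(q,xy,r):
    return least_squares(lambda c:np.hypot(*(q[:,:2]-c).T)-r,xy,loss="soft_l1",f_scale=.002).x
E
python3 - <<'E'
from helper import *
T=dict(np.load("top0.npz"));S=dict(np.load("scene0.npz"))
P=cloud(T);Q=cloud(S)
seeds=dict(short=(214,183),tall=(237,253),cup=(184,234),round=(271,185),square=(354,165),pear=(408,185),book=(437,228),paint=(399,258),coffee=(313,125))
np.set_printoptions(precision=4,suppress=True)
for n,(u,v) in seeds.items():
    xy=np.nanmedian(P[v-4:v+5,u-4:u+5].reshape(-1,3),0);
    print(n,"seed",xy)
    for nm,C in(("top",P),("scene",Q)):
        q=near(C,xy[:2],.065,.012,.2)
        if len(q)<5: print(nm,len(q));continue
        print("  ",nm,len(q),"zmax",np.percentile(q[:,2],98),"min",q.min(0)[:2],"max",q.max(0)[:2],"mid",(q.min(0)+q.max(0))[:2]/2,"med",np.median(q,0))
# table plane check
for C in(P,Q):
    q=near(C,(.6,0),.3,-.02,.01);print("table z",np.median(q[:,2]))
# sheet mask by colour in top
hsv=cv2.cvtColor(T["image"],cv2.COLOR_BGR2HSV)
m=cv2.inRange(hsv,(8,80,60),(20,255,255));m=cv2.morphologyEx(m,cv2.MORPH_OPEN,np.ones((3,3)))
n,l,st,ce=cv2.connectedComponentsWithStats(m)
i=l[215,310];ys,xs=np.where(l==i);print(st[i])
g=P[ys,xs];g=g[(~np.isnan(g[:,0]))&(g[:,2]<.012)]
r=cv2.minAreaRect((g[:,:2]*1000).astype(np.float32));print("sheet rect",r,cv2.boxPoints(r))
# square top
for nm,C,z0,z1 in(("sqtop",P,.07,.09),("sqscene",Q,.07,.09),("booktop",P,.014,.03),("bookscene",Q,.014,.03)):
    u,v=seeds["square" if "sq" in nm else "book"];xy=np.nanmedian(P[v-4:v+5,u-4:u+5].reshape(-1,3),0)[:2]
    q=near(C,xy,.08,z0,z1);print(nm,len(q),cv2.minAreaRect((q[:,:2]*1000).astype(np.float32)),np.median(q[:,2]))
for nm,C in(("top",P),("scene",Q)):
    u,v=seeds["round"];xy=np.nanmedian(P[v,u])
    xy=P[v,u][:2];q=near(C,xy,.07,.035,.05);print("round",nm,cv2.minEnclosingCircle((q[:,:2]*1000).astype(np.float32)),q[:,:2].mean(0),np.median(q[:,2]))
E
```

```text
short seed [0.6048 0.3164 0.072 ]
   top 362 zmax 0.08794472348656057 min [0.5799 0.2936] max [0.6417 0.36  ] mid [0.6108 0.3268] med [0.6073 0.3186 0.0614]
   scene 782 zmax 0.08646840206553874 min [0.5866 0.2979] max [0.6474 0.3634] mid [0.617  0.3306] med [0.6279 0.3412 0.0578]
tall seed [0.3838 0.2337 0.1041]
   top 333 zmax 0.14646136376956095 min [0.3503 0.2159] max [0.407  0.2732] mid [0.3786 0.2445] med [0.3821 0.2346 0.0906]
   scene 778 zmax 0.14577619916897794 min [0.3564 0.221 ] max [0.4125 0.2792] mid [0.3845 0.2501] med [0.3943 0.2586 0.0772]
cup seed [0.4435 0.4364 0.0087]
   top 291 zmax 0.07389577899135151 min [0.4113 0.3809] max [0.4726 0.4488] mid [0.4419 0.4149] med [0.4407 0.4286 0.0505]
   scene 717 zmax 0.07145301764478913 min [0.411  0.3859] max [0.4803 0.4505] mid [0.4456 0.4182] med [0.4524 0.4196 0.0496]
round seed [0.5999 0.1379 0.0392]
   top 742 zmax 0.04425770132514871 min [0.5514 0.0866] max [0.65   0.1848] mid [0.6007 0.1357] med [0.5999 0.1347 0.0391]
   scene 973 zmax 0.04357992604962589 min [0.5514 0.0893] max [0.655  0.1914] mid [0.6032 0.1403] me
[... 1862 characters left out ...]
 -135.17578125), (90.79866790771484, 87.51192474365234), 12.763252258300781) 0.07911865676894747
sqscene 656 ((661.529296875, -133.084228515625), (95.9620590209961, 94.98039245605469), 11.3046236038208) 0.07963940605875058
booktop 606 ((451.37548828125, -406.3786926269531), (64.12742614746094, 105.67565155029297), 33.05524444580078) 0.021235916153962142
bookscene 327 ((454.27313232421875, -402.1551513671875), (72.79643249511719, 110.37379455566406), 32.72359085083008) 0.021556564999279937
round top ((601.8882446289062, 136.17063903808594), 49.9584846496582) [0.6015 0.1368] 0.03936892984212714
round scene ((603.111083984375, 140.9716796875), 52.28173828125) [0.6042 0.1427] 0.03995747795124727
```

Run:
```python
from helper import *
np.set_printoptions(precision=4,suppress=True)
P=cloud(dict(np.load("top0.npz")));Q=cloud(dict(np.load("scene0.npz")))
for n,xy,z0,z1,r in(("short",(.614,.329),.012,.05,.033),("tall",(.381,.247),.012,.075,.029),("tallneck",(.381,.247),.104,.142,.0138),("pear",(.595,-.308),.025,.042,.0275),("cup",(.444,.417),.06,.068,.033),("shortneck",(.614,.329),.072,.083,.016),("round",(.602,.139),.01,.036,.05),("paint",(.359,-.262),.02,.08,.03)):
    for C in(P,Q):
        q=near(C,xy,.06,z0,z1); print(n,len(q),circ(q,np.array(xy),r) if len(q)>8 else "")
q=near(Q,(.786,0),.12,.11,.3);print("brush",len(q),q.min(0),q.max(0))
q=near(P,(.786,0),.12,.11,.3);print("brush",len(q),q.min(0),q.max(0))
from cell import manip
Rm=R.from_rotvec(manip.state()["tcp_rot"]).as_matrix();print(Rm)
t=manip.state()["tool_pos"]
for C in(P,Q):
    q=near(C,t[:2],.14,.2,.5);l=(q-t)@Rm
    for a in np.arange(-.26,.03,.02):
        s=l[(l[:,0]>a)&(l[:,0]<a+.02)]
        if len(s)>5:print(round(a,2),len(s),np.percentile(s,[3,97],0)[:,1:].ravel())
```

```text
short 60 [0.6126 0.3275]
short 299 [0.6119 0.3288]
tall 66 [0.379 0.246]
tall 367 [0.3791 0.2479]
tallneck 38 [0.3791 0.2462]
tallneck 120 [0.3794 0.2486]
pear 33 [ 0.5954 -0.3143]
pear 73 [ 0.5932 -0.3138]
cup 52 [0.443  0.4138]
cup 126 [0.4458 0.4182]
shortneck 34 [0.6094 0.3296]
shortneck 56 [0.6121 0.329 ]
round 120 [0.6017 0.1376]
round 277 [0.6008 0.1392]
paint 58 [ 0.3555 -0.2675]
paint 266 [ 0.3556 -0.2669]
brush 53 [ 0.7606 -0.0312  0.1101] [ 0.7753 -0.0131  0.1685]
brush 13 [ 0.7471 -0.0353  0.1101] [0.7663 0.0182 0.1691]
[[-0.0007  0.3726 -0.928 ]
 [ 0.0019 -0.928  -0.3726]
 [-1.     -0.002  -0.0001]]
-0.26 167 [-0.0352 -0.036   0.0275  0.0171]
-0.24 175 [-0.0365 -0.0358  0.0148  0.0003]
-0.22 170 [-0.0374 -0.0362  0.0109  0.0089]
-0.2 170 [-0.0388 -0.036   0.0155  0.0161]
-0.18 157 [-0.0361 -0.0349  0.0137  0.0226]
-0.16 237 [-0.0416 -0.035   0.0021  0.0316]
-0.14 62 [-0.0421 -0.0185 -0.0347  0.0185]
-0.12 798 [-0.0927 -0.0316  0.09    0.0283]
-0.1 294 [-0.0932 -0.0331  0.0772  0.0216]
-0.08 135 [-0.087  -0.0332  0.0783  0.0261]
-0.06 8 [ 0.042  -0.0076  0.0522 -0.0027]
-0.04 8 [ 0.0436 -0.0085  0.0541  0.0043]
-0.02 26 [ 0.0423 -0.0087  0.0565  0.0073]
-0.26 78 [-0.0385 -0.0422  0.0274  0.0057]
-0.24 122 [-0.038  -0.0396  0.0223  0.0069]
-0.22 129 [-0.039  -0.0423  0.0235  0.0059]
-0.2 123 [-0.0395 -0.0422  0.0233  0.0066]
-0.18 106 [-0.0371 -0.0374  0.0259  0.0097]
-0.16 131 [-0.0439 -0.0392  0.0172  0.0281]
-0.14 98 [-0.0435 -0.0298  0.0117  0.016 ]
-0.12 317 [-0.0953 -0.0357  0.0878  0.0247]
-0.1 230 [-0.0919 -0.0383  0.0831  0.0224]
-0.08 149 [-0.0875 -0.0374  0.0793  0.0315]
-0.06 60 [-0.0637 -0.0154  0.0596  0.0111]
-0.04 60 [-0.0619 -0.0138  0.0571  0.0095]
-0.02 55 [-0.0619 -0.0145  0.0541  0.0105]
```

```bash
cat > act.py <<'E'
import numpy as np
from cell import manip, inverse_kinematics, cams, order
from scipy.spatial.transform import Rotation as R
ROUND=np.array([.6013,.1385]);SQ=np.array([.661,-.1345]);ORG=(ROUND+SQ)/2;YAW=np.radians(12.3)
EX=np.array([np.cos(YAW),np.sin(YAW)])
def rot(a):
    c,s=np.cos(a),np.sin(a)
    return R.from_matrix(np.array([[0,0,-1],[c,s,0],[s,-c,0]]).T).as_rotvec()
def best(p,a):
    o=[]
    for k in(0,np.pi):
        q=inverse_kinematics(p,rot(a+k))
        if q is not None:o.append((abs(q[5]),a+k))
    return rot(min(o)[1])
def fz(): return np.mean([manip.state()["contact_force"][2]for _ in range(3)])
def pick(xy,z,a,force,high=.30,opening=.088):
    manip.set_gripper(opening)
    manip.move_pose([*xy,high],best([*xy,high],a))
    manip.move_linear([*xy,z+.03],.25);manip.move_linear([*xy,z],.06)
    manip.set_gripper(0.0,force)
    print("gripped",manip.state()["gripper_width"])
    manip.move_linear([*xy,high],.2);manip.dwell(.1)
    print("lifted",manip.state()["gripper_width"],"fz",fz(),manip.state()["clock"])
def place(xy,z,a,opening,high=.30):
    manip.move_pose([*xy,high],best([*xy,high],a))
    manip.move_linear([*xy,z+.02],.2);manip.dwell(.15);f0=fz()
    manip.move_linear([*xy,z+.002],.06)
    zz=z+.002
    while zz>z-.003:
        zz-=.0005;manip.move_linear([*xy,zz],.02);manip.dwell(.05)
        f=fz()
        if f-f0>2.0:break
    print("down at dz",zz-z,"df",f-f0)
    manip.set_gripper(opening);manip.dwell(.15)
    manip.move_linear([*xy,z+.06],.12);manip.move_linear([*xy,high],.25)
    print("done",manip.state()["clock"])
E
python3 - <<'E'
from act import *
a=np.radians(33)
pick((.4525,-.4045),.006,a,25)
place(ORG,.006,YAW,.086)
E
```

```text
gripped 0.06177555905181015
lifted 0.061539401838144915 fz -1.6971415693846972 5.5917
down at dz -1.734723475976807e-18 df 3.5473134276513756
done 12.9583
```

Run:
```python
from act import *
import cv2
pick((.594,-.3135),.032,YAW+np.pi/2,20)
c=cams.capture("scene");cv2.imwrite("pics/s1.png",c["image"][:300])
```

```text
gripped 0.052960586965955674
lifted 0.053112909940496306 fz -2.4609174604273303 18.3667
```

View pics/s1.png

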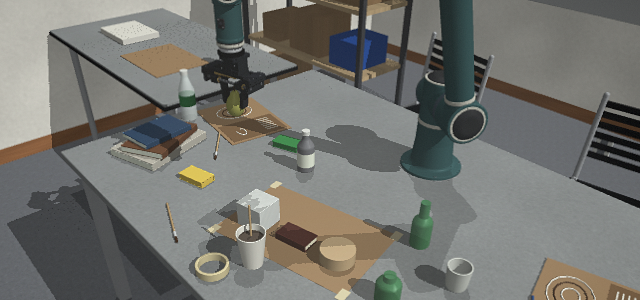

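The book (297,236) lies between the risers and the pear hangs upright in the jaws (234,103). I'll check the book's placing and the pear's tilt from the depth maps, then place it.

```bash
cat > chk.py <<'E'
from helper import *
from act import *
np.set_printoptions(precision=4,suppress=True)
def clouds(): return [cloud(cams.capture(n)) for n in("top","scene")]
E
python3 - <<'E'
from chk import *
C=clouds()
for c in C:
    q=near(c,ORG,.062,.015,.03);r=cv2.minAreaRect((q[:,:2]*1000).astype(np.float32));print("book",ORG,r,len(q))
    t=manip.state()["tool_pos"];q=near(c,t[:2],.05,t[2]-.045,t[2]-.004);print("pear",t,len(q),q.min(0)-t if len(q) else "")
    for z in(-.028,-.018,-.01):
        s=q[abs(q[:,2]-t[2]-z)<.005];print(z,len(s),s.min(0)-t if len(s) else"",s.max(0)-t if len(s) else "")
E
```

```text
book [0.6311 0.002 ] ((630.7139892578125, 0.11634445190429688), (62.76506423950195, 105.02317810058594), 12.227527618408203) 583
pear [ 0.5937 -0.3133  0.2989] 0 
-0.028 0  
-0.018 0  
-0.01 0  
book [0.6311 0.002 ] ((631.6683349609375, 4.06671142578125), (67.21851348876953, 108.29222106933594), 13.481827735900879) 575
pear [ 0.5937 -0.3133  0.2989] 92 [-0.0183 -0.0033 -0.0305]
-0.028 14 [-0.0073 -0.0024 -0.0305] [ 0.0213  0.0235 -0.0234]
-0.018 35 [-0.0142 -0.0033 -0.0224] [ 0.0242  0.0276 -0.0134]
-0.01 47 [-0.0183 -0.0023 -0.0148] [ 0.028   0.0305 -0.0055]
```

Run:
```python
from act import *
import cv2
place(ORG,.032+.022,YAW+np.pi/2,.08)
pick((.612,.328),.027,YAW,30)
c=cams.capture("scene");cv2.imwrite("pics/s2.png",cv2.resize(c["image"][100:340,100:500],None,fx=2,fy=2))
```

```text
down at dz 0.0 df 2.858293802641552
done 25.0667
gripped 0.06519765911425005
lifted 0.06547250920497028 fz -3.2691132917031087 30.5
```

View pics/s2.png

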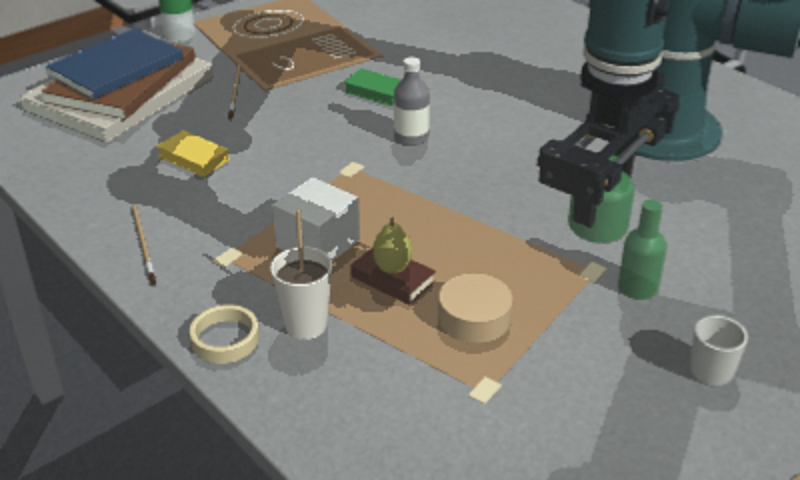

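Pear stands upright on the book (392,250 in the crop) and the short bottle is held. Next I place it, then the tall bottle and the cup.

```bash
python3 - <<'E'
from act import *
place(SQ,.027+.08,YAW,.086)
pick((.379,.247),.104,YAW,30,high=.32,opening=.06)
place(ROUND,.104+.04,YAW,.06,high=.34)
E
python3 - <<'E'
from chk import *
# cup
manip.move_pose([.4445,.4165,.30],best([.4445,.4165,.30],YAW+np.pi/2))
T=cams.capture("top");S=cams.capture("scene")
cv2.imwrite("pics/s3.png",cv2.resize(S["image"][100:340,100:500],None,fx=2,fy=2))
for c in map(cloud,(T,S)):
    for n,xy,z0,z1,r in(("short",SQ,.095,.13,.033),("tall",ROUND,.05,.115,.029),("tallneck",ROUND,.145,.18,.0138),("pear",ORG,.047,.064,.0275)):
        q=near(c,xy,.06,z0,z1);print(n,len(q),(circ(q,xy,r)-xy)*1000 if len(q)>8 else"")
E
```

```text
down at dz 0.0 df 3.8930898657388013
done 37.0417
gripped 0.02690324805128892
lifted 0.026775362250943686 fz -3.540170292705435 42.8083
down at dz -0.0005000000000000004 df 6.306381855436548
done 49.0583
short 41 [ 0.6673 -2.7031]
tall 54 [ 0.6903 -1.9677]
tallneck 24 [ 0.5927 -1.8061]
pear 25 [ 0.6094 -2.2057]
short 232 [-0.3248  0.3011]
tall 415 [0.0409 0.3479]
tallneck 123 [0.1449 0.3393]
pear 96 [-0.9772 -0.1453]
```

View pics/s3.png

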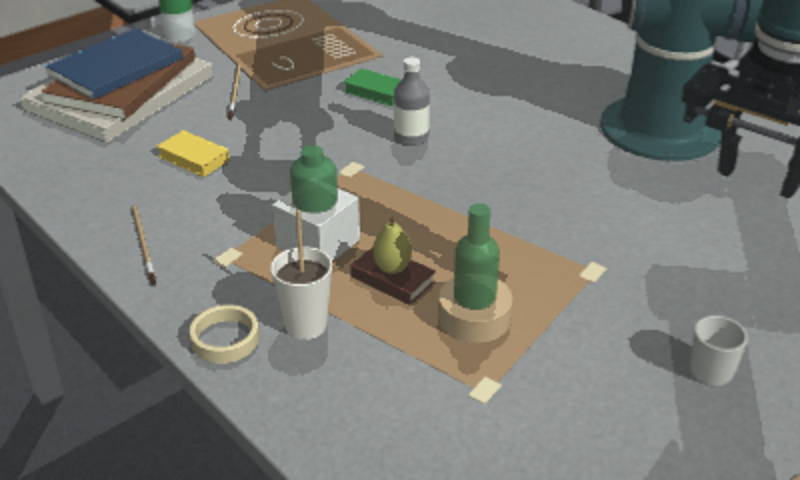

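All three placed upright and centred to about 2 mm in both cameras. Now the cup.

Run:
```python
from chk import *
pick((.4445,.4165),.031,YAW+np.pi/2,25)
X=ROUND-.112*EX
place(X,.031,YAW+np.pi/2,.086)
manip.move_pose([.40,.42,.32],best([.40,.42,.32],YAW+np.pi/2));manip.dwell(.3)
T=cams.capture("top");S=cams.capture("scene")
cv2.imwrite("pics/s4.png",cv2.resize(S["image"][100:340,100:500],None,fx=2,fy=2))
ex=np.c_[EX,[-EX[1],EX[0]]]
for c in map(cloud,(T,S)):
    q=near(c,X,.05,.058,.068);r=near(c,ROUND,.06,.01,.036);a=circ(q,X,.033);b=circ(r,ROUND,.05)
    print("cup-round in sheet axes",(a-b)@ex,"gap",np.linalg.norm(a-b)-.083)
    for n,xy,z0,z1,r in(("short",SQ,.095,.13,.033),("tall",ROUND,.05,.115,.029),("pear",ORG,.047,.064,.0275),("paint",np.array((.3555,-.267)),.02,.08,.03)):
        q=near(c,xy,.06,z0,z1);print(n,len(q),(circ(q,xy,r)-xy)*1000 if len(q)>8 else"")
```

```text
gripped 0.06307932461244553
lifted 0.0634392685593434 fz -2.1718276222592823 55.0667
down at dz 0.0 df 2.5404803974495946
done 62.7833
cup-round in sheet axes [-0.1107 -0.0019] gap 0.027685720629950672
short 39 [ 0.5834 -2.7988]
tall 52 [ 0.6605 -1.9783]
pear 32 [ 0.7587 -2.1461]
paint 65 [ 0.0084 -0.7321]
cup-round in sheet axes [-0.1082  0.001 ] gap 0.025228478821431685
short 231 [ 0.1568 -0.0205]
tall 420 [-0.0805  0.2197]
pear 99 [-0.5943  0.4501]
paint 269 [-0.1522  0.4328]
```

View pics/s4.png

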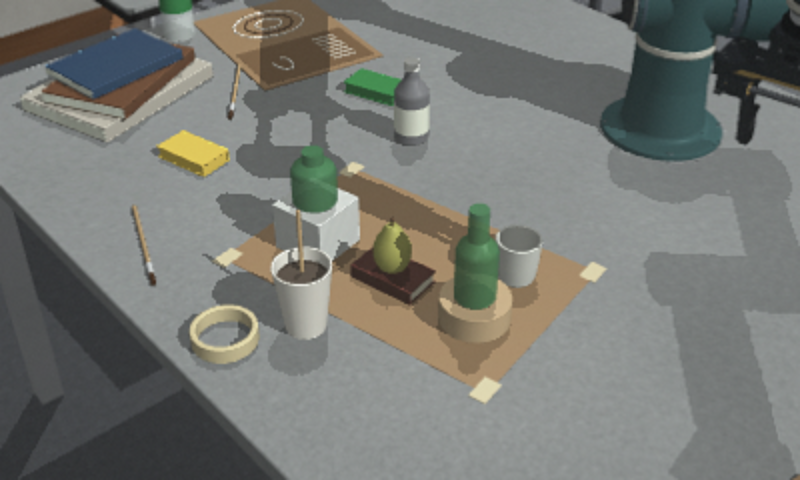

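The cup stands in front of the round riser (518,257 in the crop) and everything is upright, so I hand in the job.

```bash
python3 -c "
from cell import order,manip
print(manip.state()['clock']);print(order.close_job())"
```

```text
65.3667
the job is handed in; nothing more can be done
None
```

The still life is set up and handed in at 65.4 s of the 122 s allowed. The short bottle is on the square riser, the tall bottle on the round riser, and the book is flat midway between them with the pear on it. The cup stands straight in front of the round riser.

**Setting down:** each thing was lowered until light contact, 2.5 to 6.3 N, before release.

**Placing:** everything looked upright in the last scene picture. In the last check, the scene camera put the bottles and pear within 1 mm of their targets. The top camera put them 2–3 mm off in y, which is about the offset between the two cameras. The book was measured once, before the pear went on it, at about 2 mm from the midpoint in both cameras.

**Cup gap:** the cameras read 27.7 mm (top) and 25.2 mm (scene) between rim and riser, against the 29 mm I aimed for. I left it, because points from inside the cup probably pull the rim fit. Sideways the cup is within 2 mm of straight.

**Bystanders:** the paint bottle measured unmoved to within 1 mm. I did not measure the coffee cup again, but it looks unmoved in the last picture.

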